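# Seat the chisel-stop jig on the grinder and hold its sprung rod at the mark

### The arm

A 6-joint arm with a two-finger parallel gripper is mounted at the origin on the work surface. World frame = base frame: x ahead of the robot, y to its left, z up, the work surface at z = 0. Lengths are in m, angles in rad, forces in N, time in s.
With the tool pointing down it reaches from about 0.225 to 0.875 m from the base axis. Payload 3.4 kg.
Tool frame: the origin (TCP) lies between the finger pads; the fingertips stand 19 mm ahead of it and the grasp point (between the pads) is the TCP (manip.tip_reach is the distance from the TCP to the fingertips, in m); z points along the fingers, x is the direction in which the jaws open and shut, and the axes are right-handed (so a half turn about z gives the same grasp; the last joint's range is limited). The gripper opens to 85 mm and grips with 20 to 120 N. Pads are 22 mm wide; open, the fingers measure 114 mm over their backs; the gripper's body (76 mm by 85 mm) begins 54 mm behind the grasp point. The pads swing forward as they close: fully open they stand 13 mm farther back than shut.
Start: joints at [-1.401, 0.276, 1.505, -0, 1.361, -0.121], TCP at [0.165, -0.551, 0.25] pointing down, gripper open.
Joint ranges: [-2.89, 2.89], [-0.75, 2.08], [0.22, 2.7], [-1.18, 4.32], [0.11, 2.71], [-2.7, 2.7]. Speed limits (rad/s): [2.57, 2.57, 3.14, 3.14, 3.14, 3.14].

### API

Orientations are given as a unit quaternion [w, x, y, z].
In Python, from rig import manip gives the robot as it stands.
- The arm moves only by the tool send_rows, never from a script. Its arguments are lists of equal length, an entry for each row: "delta_pos": the shift along the tool's x, y, z normalised to -1 to 1, where 1 is 40 cm, a list of three; "angular": the turn, a rotation vector about the tool's x, y, z normalised to -1 to 1, where 1 is 0.08 rad, a list of three. A call has 1 to 5 rows; each row shifts and turns the commanded pose from where the row before left it, along the tool's axes as they then stand; what a row does not reach is not made up. A row lasts 1/12 s, in which the tool goes at most 41.7 mm and 7.16 degrees, less where a joint would pass 70% of its speed; a pose out of reach is approached as far as the arm can. A call with a number of a shift or a turn outside -1 to 1 is refused whole. A call with a gripper value outside its range is refused whole. "hand" is the finger opening in mm, from 0 to 85.4, set as the call begins (left out, the last holds). The fingers move at their own pace and stop on an object; "squeeze" is the grip in N (left out, the last holds). Time passes only in rows, so rows that do not move let the fingers close. It gives the time, the measured TCP pose, the force and the opening at its end, in the units of the state.
- manip.get_state(): the state, without advancing time (a new reading comes with each control period).
- manip.get_image(name): name is "scene" or "top" or "wrist"; returns the picture (420x560x3 uint8, blue, green, red); there is no depth.
- manip.calibration(name): a dict with "fx", "fy", "cx", "cy" (pixels), "k1" (the pictures are not rectified: a ray, as slopes to the right and down, at radius r is drawn at 1 + k1 r^2 times it, then the intrinsics apply), "camera_from_world" (4x4, takes a point from world to camera coordinates). Camera axes: x right, y up, looking along -z (the intrinsics and any distortion apply to the point x, -y, -z); pixel columns grow to the right and rows downward; lengths in m; the calibration is good to about 2 mm. A picture is of the moment at which its call begins: read the wrist's pose just before it. calibration takes no time and is no camera call; for the wrist camera it gives the pose at the moment of the call.
- manip.sign_off(): hands the job in, once; it reports no verdict.
The state is a dict: "clock": time; "qpos": joint angles; "qd": joint speeds; "effort": joint torques, N m; "position": TCP position; "ee_rot": TCP orientation; "contact_force": force on the tool from outside, world axes, zero at the start; "moment": the same for the moment, N m; "width": finger opening in m.
Only numpy, scipy, OpenCV 4.12 (cv2) and the standard library are available. Lean on these libraries where they do the work, as an engineer would, in place of code of your own. Each camera call takes 0.05 s, during which the arm holds its last target.

### The job

Set the loose chisel-stop jig fully home on the two pegs of the grinder's bedplate, its rod pointing away from the wheel, and let go of it. Then pull its sprung rod out by the wooden grip until the ring mark on the rod stands at the mouth of the brass collar, and finish while still holding it steadily there (the spring draws it back if let go), with the jig still fully down on its pegs. Leave the bowl, the plumb bob and the two bamboo sticks where they are.

Things in the scene. Friction and masses are not known exactly. Their poses are not given: they have to be found in the camera images.
- jig_center (a point): Centre of the loose chisel-stop jig, 29 mm above its underside: a bare cast-aluminium block, about 0.8 kg, a foot 110 x 48 x 20 mm (x, y, z) with a body 104 long, 38 wide, 38 mm high on it (top 58 mm above the underside), best gripped across its flat 38 mm sides from above. x axis along the rod, towards its wooden grip; z up. Starts standing upright on the ledge.
- mouth (a point): Centre of the mouth of the brass collar that the rod comes out of: 70 mm from the jig's centre along +x, 40 mm above the underside. The collar is 22 mm in diameter, stands 18 mm out of the block's end and has a small wing screw on top (up to 64 mm above the underside). Same axes as the jig.
- hole_big (a point): Mouth centre, in the jig's underside, of its larger blind hole (20.5 mm diameter, 20 mm deep), 32 mm from the jig's centre towards the rod's grip (+x). Same axes as the jig. It coincides with peg_big when seated.
- hole_small (a point): Mouth centre of the smaller blind hole in the underside (14.5 mm diameter, 20 mm deep), 32 mm from the centre away from the grip (-x). Coincides with peg_small when seated.
- peg_big (a point): Foot centre of the larger steel peg (18 mm diameter, 17 mm tall, straight for 8 mm, then tapering to 8 mm), on top of the fixed iron bedplate (450 x 90 mm), 12 mm above the ledge. The plate also carries the grinding wheel (170 mm diameter, top 230 mm above the ledge) and ends 48 mm beyond this peg. x axis: from the small peg to the big one, away from the wheel; z up.
- peg_small (a point): Foot centre of the smaller peg (12 mm diameter, 17 mm tall, straight for 8 mm, then tapering to 4 mm), 64 mm from the large one, on the wheel's side; the wheel's rim is 153 mm from it. Same axes.
- knob (a point): Centre of the wooden grip on the end of the rod: 24 mm along the rod (x), 20 mm wide across it (y), 44 mm tall (z), flat sides; 40 mm above the jig's underside. With the rod in, it is 106 mm from the jig's centre along x and 24 mm clear of the collar's mouth. The rod is 12 mm steel. Same axes as the jig.
- rod (a joint): How far the sprung rod is drawn out of the collar, along the jig's +x, in m: 0 fully in (its spring holds it there), 0.045 when the raised ring mark (3 mm wide, hidden in the collar until then) stands at the collar's mouth, 0.070 at the end stop. The spring pulls back with about 2.4 N at 0, 5.1 N at the mark, 6.6 N at the stop.
- bowl: Aluminium bowl, 140 mm across, 50 mm high; origin at the centre of its underside. Leave alone.
- bob: Brass plumb bob standing tip up on its cap, 38 mm diameter, 85 mm tall; origin at the centre of its underside. Leave alone.
- stick_a: Bamboo burnishing stick lying flat, 180 x 14 x 9 mm along its x; origin at the centre of its underside. Leave alone.
- stick_b: Second such stick. Leave alone.
Not all that is in view belongs to the job. Leave any green or turquoise look-alike of the part that bears jig_center alone.

How it is judged:
By the outcome, as a careful person would: the job done as asked, in the order asked, and still so for the second after the job is handed in, while the arm keeps its last pose, push and grip.
It also fails if it takes over 51 s, if anything falls off the work surface, if the arm or the gripper's body presses on something with over 40 N, if the wrist force passes 120 N, or if a joint passes its speed limit or range.

## Working session

There is one attempt and no reset: what is moved stays moved. The work goes in short steps, Python scripts to look and compute and a tool call to move; the robot and the scene stay as the last step left them, time stands still between calls to the robot, and variables do not carry over. Pictures are saved under pics/ and viewed, and the job is handed in when it is done.

Besides the shell and the picture viewer there is one more tool, called after ">>>" by a JSON object that holds its "method" and its "body". send_rows: Moves the arm, as the interface text tells. Scaled input: -1 to 1 covers 40 cm each way for a shift and 0.08 rad each way for a turn. Its arguments: {"type":"object","properties":{"delta_pos":{"type":"array","items":{"type":"array","items":{"type":"number"}}},"angular":{"type":"array","items":{"type":"array","items":{"type":"number"}}},"hand":{"type":"number"},"squeeze":{"type":"number"}},"required":["delta_pos","angular"]}

```bash
ls; mkdir -p pics; python3 - <<'E'
from rig import manip
import cv2,numpy as np
s=manip.get_state(); print(s)
print(manip.tip_reach)
for n in ["scene","top","wrist"]:
    im=manip.get_image(n); cv2.imwrite(f"pics/{n}0.png",im); c=manip.calibration(n); print(n,{k:(np.round(v,4).tolist() if hasattr(v,'__len__') else v) for k,v in c.items()})
E
```

```text
pics
{'clock': 0.0, 'qpos': array([-1.40097880e+00,  2.76610695e-01,  1.50613762e+00,  2.86641655e-05,
        1.36068391e+00, -1.20985769e-01]), 'qd': array([-1.02980267e-03, -2.78163940e-04,  8.90914958e-04,  9.66981442e-05,
       -8.28321565e-04,  4.11949231e-04]), 'effort': array([ 5.51745106e-04, -4.16774547e+01, -2.45805037e+01, -4.03814774e-04,
        1.09309377e-02, -5.99942410e-06]), 'position': array([ 0.16479405, -0.55037   ,  0.24942893]), 'ee_rot': array([-6.44461596e-04,  8.02095706e-01, -5.97194803e-01, -6.56404826e-04]), 'contact_force': array([ 0.7521418 ,  0.26219296, -0.00508769]), 'moment': array([-0.0238143 ,  0.02671079, -0.0022424 ]), 'width': 0.08530320834258424}
0.019
scene {'fx': 451.14223927711623, 'fy': 451.14223927711623, 'cx': 290.87457827220857, 'cy': 207.03046611867984, 'k1': 0.004322997431247347, 'camera_from_world': [[-0.1661, 0.9861, -0.0104, 0.2471], [-0.7266, -0.1152, 0.6774, 0.3819], [0.6667, 0.1201, 0.7356, -1.4914], [0.0, 0.0, 0.0, 1.0]]}
top {'fx': 513.9450176406865, 'fy': 513.9450176406865, 'cx': 278.1170527171183, 'cy': 213.06663068446326, 'k1': -0.013162203086013416, 'camera_from_world': [[-0.0179, -0.9998, 0.0035, -0.1307], [0.996, -0.0175, 0.0875, -0.5667], [-0.0874, 0.0051, 0.9962, -1.0679], [0.0, 0.0, 0.0, 1.0]]}
wrist {'fx': 309.8917716442555, 'fy': 309.8917716442555, 'cx': 282.20643495618197, 'cy': 210.3240018741064, 'k1': -0.00361281957517238, 'camera_from_world': [[0.2877, -0.9577, -0.0017, -0.5746], [0.904, 0.2722, -0.3296, 0.0431], [0.3162, 0.0933, 0.9441, -0.3807], [0.0, 0.0, 0.0, 1.0]]}
```

View pics/scene0.png

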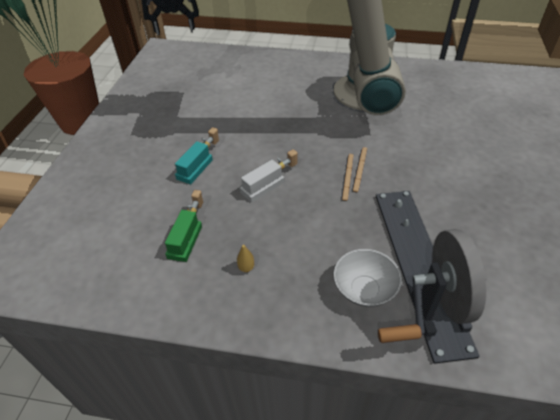

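View pics/top0.png

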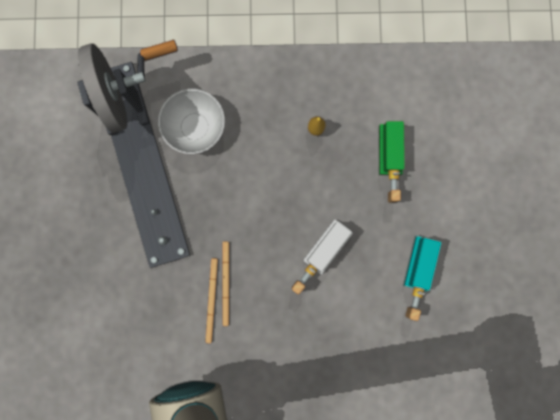

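View pics/wrist0.png

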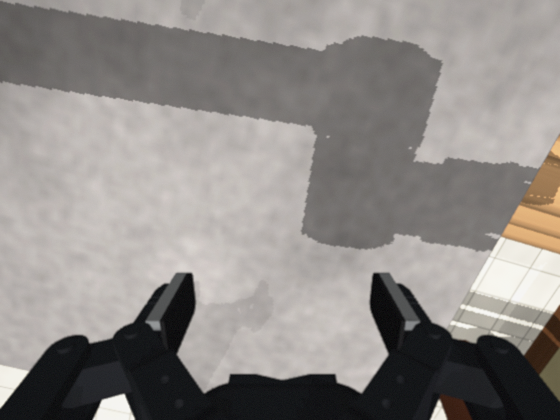

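The part I want could be taken for any of three. The bare aluminium one is at scene (263,178) / top (328,247), the turquoise at scene (194,161) / top (425,265), and the green at scene (183,235) / top (393,147). By the description I choose the bare aluminium one. Pegs show near top (155,211) and (163,241). Next I'll crop these closely.

```bash
python3 - <<'E'
import cv2,numpy as np
t=cv2.imread('pics/top0.png');s=cv2.imread('pics/scene0.png')
def crop(im,x,y,w,h,f): return cv2.resize(im[y:y+h,x:x+w],None,fx=f,fy=f,interpolation=cv2.INTER_CUBIC)
a=crop(t,285,210,80,90,5);b=crop(t,120,190,80,90,5)
cv2.imwrite('pics/c_top.png',np.hstack([a,b]))
a=crop(s,230,140,80,60,5);b=crop(s,370,180,80,60,5)
cv2.imwrite('pics/c_scene.png',np.hstack([a,b]))
E
cat > h.py <<'E'
import numpy as np,cv2
from rig import manip
from scipy.optimize import least_squares
def proj(c,P):
    T=np.array(c["camera_from_world"]);P=np.atleast_2d(P)
    q=P@T[:3,:3].T+T[:3,3]
    sx=q[:,0]/-q[:,2]; sy=-q[:,1]/-q[:,2]
    d=1+c["k1"]*(sx**2+sy**2)
    return np.stack([c["fx"]*sx*d+c["cx"],c["fy"]*sy*d+c["cy"]],1)
def tri(obs):
    "obs list of (cal,(u,v))"
    f=lambda P: np.concatenate([proj(c,P)[0]-np.array(uv) for c,uv in obs])
    r=least_squares(f,[0.5,-0.1,0.03]); return r.x, r.fun
def atz(c,uv,z):
    f=lambda p: proj(c,[p[0],p[1],z])[0]-np.array(uv)
    return least_squares(f,[0.5,-0.1]).x
E
```

```text
(no output)
```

View pics/c_top.png

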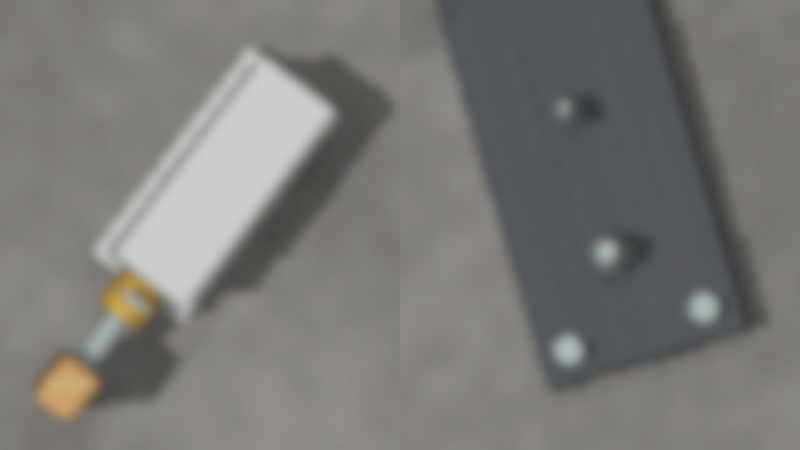

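View pics/c_scene.png

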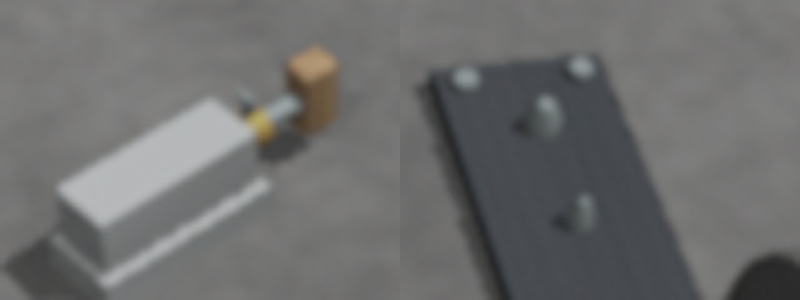

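```bash
python3 - <<'E'
from h import *
ct=manip.calibration("top");cs=manip.calibration("scene")
L=lambda x,y:(285+x/5-.4,210+y/5-.4); R=lambda x,y:(120+(x-400)/5-.4,190+y/5-.4)
SL=lambda x,y:(230+x/5-.4,140+y/5-.4); SR=lambda x,y:(370+(x-400)/5-.4,180+y/5-.4)
pts=[(-.052,.019),(-.052,-.019),(.052,-.019),(.052,.019)]
tp=[L(337,115),L(262,58),L(113,250),L(185,308)]
sp=[SL(58,187),SL(105,222),SL(253,140),SL(212,98)]
def model(p):
    x,y,a,z=p;c,s=np.cos(a),np.sin(a)
    return np.array([[x+c*u-s*v,y+s*u+c*v,z] for u,v in pts])
def f(p):
    M=model(p);return np.concatenate([(proj(ct,M)-tp).ravel(),(proj(cs,M)-sp).ravel()])
r=least_squares(f,[.5,-.2,2.45,.058]);print("jig x y yaw ztop",r.x,np.round(r.fun,1))
x,y,a,z=r.x
for n,A,B in [("knobtop",L(68,375),SL(313,60)),("bigtip",R(605,250),SR(547,98)),("smalltip",R(565,107),SR(585,197)),("endL",R(555,388),SR(433,75)),("endR",R(745,327),SR(603,55)),("bolt1",R(568,350),SR(466,76)),("bolt2",R(703,308),SR(581,68))]:
    P,e=tri([(ct,A),(cs,B)]);print(n,P.round(4),e.round(1))
    if n=='knobtop': print(' knob dist',np.hypot(*(P[:2]-[x,y])),np.arctan2(*(P[1::-1]-[y,x])))
E
```

```text
jig x y yaw ztop [ 0.4914243  -0.24465469  2.4560774   0.05453435] [-0.  -0.5  0.4 -0.5 -0.7  0.8 -0.5  0.7 -1.   0.3 -1.2  1.2  1.1 -1.2
 -0.  -0.1]
knobtop [ 0.4147 -0.1778  0.0662] [-0.4  0.1 -0.5 -0. ]
 knob dist 0.101795534117276 2.424782209438708
bigtip [0.512  0.1071 0.0322] [ 0.2 -0.   0.2 -0. ]
smalltip [0.573  0.1251 0.03  ] [-0.  0. -0.  0.]
endL [ 0.4558  0.1026 -0.0038] [15.9 -1.  19.1 -1.5]
endR [0.477  0.0865 0.0187] [-16.8   1.2 -20.    1.5]
bolt1 [0.4716 0.1036 0.01  ] [11.5 -0.7 13.7 -1.1]
bolt2 [0.486  0.0921 0.0209] [-11.2   0.8 -13.3   1. ]
```

Candidates again: the bare aluminium jig at (0.491,-0.245) with yaw about 140.5° is the right one. The close crop shows grey metal, a brass collar and a wooden grip, while the look-alikes are green and turquoise. Fitted heights agree with the text: jig top 54.5 mm against 58, peg tips 32 and 30 against 29, peg spacing 63.6 against 64. The plate corner and bolt points were cross-matched left to right, so I dropped them.

```bash
cat >> h.py <<'E'
from scipy.spatial.transform import Rotation as Ro
def pose():
    s=manip.get_state();q=s["ee_rot"];return np.array(s["position"]),Ro.from_quat([q[1],q[2],q[3],q[0]]),s
def down(yaw): # tool x at yaw, z down
    return Ro.from_matrix(np.array([[np.cos(yaw),np.sin(yaw),0],[np.sin(yaw),-np.cos(yaw),0],[0,0,-1]]))
def plan(target,yaw,n,start=None,dec=4):
    p,R,s=pose() if start is None else (*start,None)
    Rt=down(yaw); w=(R.inv()*Rt).as_rotvec(); D=(np.array(target)-p)/n
    dp=[];an=[]
    for i in range(n):
        dp.append(np.round(R.inv().apply(D)/.4,dec).tolist()); a=np.round(w/n/.08,3);an.append(a.tolist())
        R=R*Ro.from_rotvec(a*.08)
    print("delta/row mm",np.linalg.norm(D)*1e3,"turn units",w/.08)
    for i in range(0,n,5): print(dp[i:i+5],an[i:i+5])
E
python3 - <<'E'
from h import *
p,R,s=pose();c=manip.calibration("wrist");T=np.array(c["camera_from_world"]);o=-T[:3,:3].T@T[:3,3]
print("cam in tool",R.inv().apply(o-p),"cam axes in tool\n",(R.inv().as_matrix()@T[:3,:3].T).round(3))
plan([.491,-.245,.22],-2.256,15)
E
```

```text
cam in tool [ 0.00033791 -0.08544177 -0.1229447 ] cam axes in tool
 [[ 1.    -0.001 -0.   ]
 [-0.001 -0.944 -0.33 ]
 [ 0.     0.33  -0.944]]
delta/row mm 29.860867848487207 turn units [6.98121713e-03 1.72235697e-02 1.21998389e+01]
[[-0.0332, -0.0667, 0.005], [-0.0374, -0.0644, 0.005], [-0.0416, -0.0618, 0.005], [-0.0455, -0.059, 0.005], [-0.0492, -0.0559, 0.005]] [[0.0, 0.001, 0.813], [0.0, 0.001, 0.813], [0.0, 0.001, 0.813], [0.0, 0.001, 0.813], [0.0, 0.001, 0.813]]
[[-0.0528, -0.0526, 0.005], [-0.0561, -0.049, 0.005], [-0.0591, -0.0453, 0.005], [-0.0619, -0.0414, 0.005], [-0.0645, -0.0372, 0.005]] [[0.0, 0.001, 0.813], [0.0, 0.001, 0.813], [0.0, 0.001, 0.813], [0.0, 0.001, 0.813], [0.0, 0.001, 0.813]]
[[-0.0668, -0.033, 0.005], [-0.0688, -0.0286, 0.0049], [-0.0705, -0.024, 0.0049], [-0.0719, -0.0194, 0.0049], [-0.073, -0.0147, 0.0049]] [[0.0, 0.001, 0.813], [0.0, 0.001, 0.813], [0.0, 0.001, 0.813], [0.0, 0.001, 0.813], [0.0, 0.001, 0.813]]
```

>>> {"method": "send_rows", "body": {"delta_pos": [[-0.033,-0.067,0.005],[-0.037,-0.064,0.005],[-0.042,-0.062,0.005],[-0.045,-0.059,0.005],[-0.049,-0.056,0.005]], "angular": [[0,0,0.81],[0,0,0.81],[0,0,0.81],[0,0,0.81],[0,0,0.81]], "hand": 80, "squeeze": 60}}

```text
clock: 0.57
position: [0.2743, -0.4482, 0.2399]
ee_rot: [0.0, -0.694, 0.72, 0.0]
contact_force: [0.5, 0.3, -0.1]
width: 0.0799
```

>>> {"method": "send_rows", "body": {"delta_pos": [[-0.053,-0.053,0.005],[-0.056,-0.049,0.005],[-0.059,-0.045,0.005],[-0.062,-0.041,0.005],[-0.065,-0.037,0.005]], "angular": [[0,0,0.81],[0,0,0.81],[0,0,0.81],[0,0,0.81],[0,0,0.81]]}}

```text
clock: 0.98
position: [0.3828, -0.3458, 0.23]
ee_rot: [-0.0, -0.569, 0.822, 0.0]
contact_force: [0.4, -0.1, 0.6]
width: 0.0798
```

>>> {"method": "send_rows", "body": {"delta_pos": [[-0.067,-0.033,0.005],[-0.069,-0.029,0.005],[-0.07,-0.024,0.005],[-0.072,-0.019,0.005],[-0.073,-0.015,0.005]], "angular": [[0,0,0.81],[0,0,0.81],[0,0,0.81],[0,0,0.81],[0,0,0.81]]}}

```text
clock: 1.4
position: [0.4914, -0.2436, 0.22]
ee_rot: [-0.0, -0.429, 0.903, 0.0]
contact_force: [0.6, 0.5, 0.3]
width: 0.0801
```

>>> {"method": "send_rows", "body": {"delta_pos": [[0,0,0],[0,0,0],[0,0,0]], "angular": [[0,0,0],[0,0,0],[0,0,0]]}}

```text
clock: 1.65
position: [0.4902, -0.245, 0.22]
ee_rot: [-0.001, -0.431, 0.902, 0.0]
contact_force: [-0.8, 0.4, -0.3]
width: 0.0798
```

```bash
python3 - <<'E'
from h import *
import pickle
p,R,s=pose();c=manip.calibration("wrist");im=manip.get_image("wrist");cv2.imwrite("pics/w1.png",im);pickle.dump(c,open("w1.pkl","wb"))
print(p,R.as_matrix().round(3),s["clock"],s["qpos"])
E
```

```text
[ 0.49023397 -0.24504151  0.22000335] [[-0.629 -0.778 -0.001]
 [-0.778  0.629 -0.   ]
 [ 0.001  0.001 -1.   ]] 1.65 [-5.89933583e-01  2.54981913e-01  1.61189411e+00 -9.19674664e-04
  1.27555703e+00  1.66111123e+00]
```

View pics/w1.png

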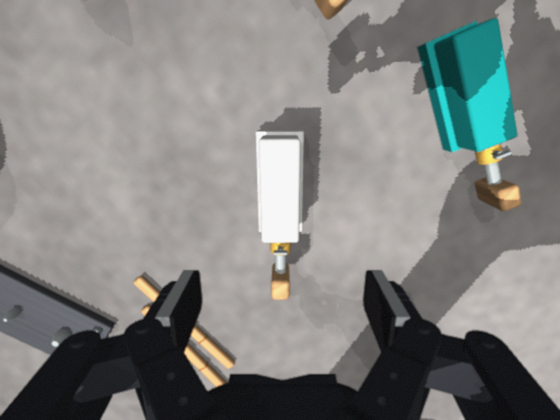

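```bash
python3 - <<'E'
from h import *
import pickle
c=pickle.load(open("w1.pkl","rb"));im=cv2.imread("pics/w1.png")
cr=cv2.resize(im[120:305,230:330],None,fx=4,fy=4,interpolation=cv2.INTER_CUBIC)[:600]
cv2.imwrite("pics/w1c.png",cr)
cr2=cv2.resize(im[260:365,0:130],None,fx=5,fy=5,interpolation=cv2.INTER_CUBIC);cv2.imwrite("pics/w1d.png",cr2)
yaw=2.456;o=np.array([.491,-.245,0]);Rz=Ro.from_euler('z',yaw)
for n,v in [("c",[0,0,.058]),("b",[.052,.019,.058]),("b",[-.052,-.019,.058]),("knob",[.106,0,.062]),("foot",[-.055,.024,.02])]: print(n,proj(c,o+Rz.apply(v)).round(1))
E
```

```text
c [[281.5 195.8]]
b [[299.9 245.1]]
b [[260.8 140.4]]
knob [[280.9 292.9]]
foot [[305.4 133.3]]
```

View pics/w1c.png

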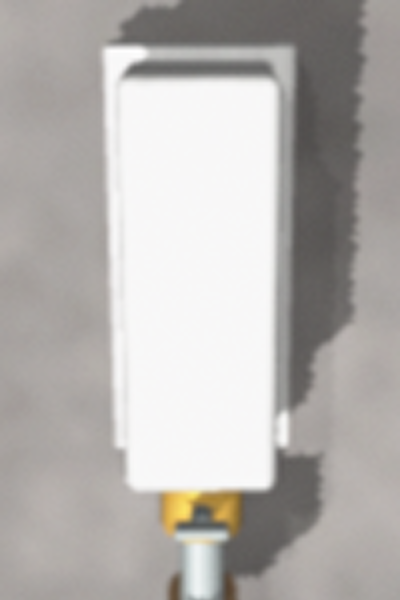

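View pics/w1d.png

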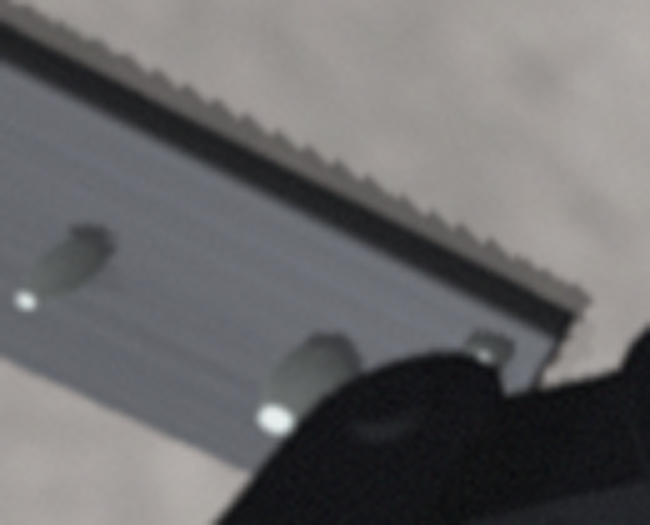

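```bash
python3 - <<'E'
from h import *
import pickle
c=pickle.load(open("w1.pkl","rb"))
W=lambda x,y:(230+x/4-.4,120+y/4-.4)
pts=np.array([(-.052,-.019,.058),(-.052,.019,.058),(.052,.019,.058),(.052,-.019,.058),(-.055,-.024,.02),(-.055,.024,.02)])
ob=np.array([W(122,80),W(277,80),W(275,489),W(128,489),W(105,47),W(295,47)])
def f(p):return (proj(c,Ro.from_euler('z',p[2]).apply(pts)+[p[0],p[1],p[3]])-ob).ravel()
r=least_squares(f,[.49,-.245,2.45,0]);print("wrist fit",r.x.round(4),r.fun.round(1))
g=lambda p:f([*p,0]);r=least_squares(g,[.49,-.245,2.45]);print("z=0",r.x.round(4),r.fun.round(1))
D=lambda x,y:(x/5-.4,260+y/5-.4)
for n,uv in [("small",D(25,300)),("big",D(275,418))]: print(n,atz(c,uv,.029),uv)
E
```

```text
wrist fit [ 0.4925 -0.244   2.4648 -0.0066] [-1.3 -0.4  1.2 -0.5 -0.  -0.2 -0.  -0.1  0.6  0.7 -0.5  0.6]
z=0 [ 0.4935 -0.2448  2.4648] [-1.8 -1.1  1.7 -1.2  0.4  1.5 -0.4  1.6  0.1 -0.   0.  -0.1]
small [0.57465072 0.12424939] (4.6, 319.6)
big [0.5134873  0.10583443] (54.6, 343.20000000000005)
```

The wrist view agrees to 2 mm: jig centre (0.4925,-0.244), yaw 2.465, pegs within 2 mm of the first fix. In this picture the jig body fills (262,140)-(299,242) and the peg tips are at (5,320) and (55,343). Going down to grasp.

>>> {"method": "send_rows", "body": {"delta_pos": [[-0.002,-0.001,0.1],[-0.002,-0.001,0.1],[-0.0015,-0.001,0.1],[0,0,0.08],[0,0,0.03]], "angular": [[0,0,0],[0,0,0],[0,0,0],[0,0,0],[0,0,0]]}}

```text
clock: 2.12
position: [0.4892, -0.2434, 0.052]
ee_rot: [-0.002, -0.43, 0.903, 0.003]
contact_force: [-0.4, -0.1, -1.0]
width: 0.0799
```

>>> {"method": "send_rows", "body": {"delta_pos": [[0,0,0.015],[0,0,0.015],[0,0,0],[0,0,0]], "angular": [[0,0,0],[0,0,0],[0,0,0],[0,0,0]]}}

```text
clock: 2.45
position: [0.4935, -0.2449, 0.0453]
ee_rot: [0.0, -0.43, 0.903, -0.001]
contact_force: [-0.5, -1.4, -0.7]
width: 0.0805
```

```bash
python3 - <<'E'
from h import *
p,R,s=pose();print(p,np.arctan2(*R.as_matrix()[1::-1,0]),s["contact_force"],s["clock"])
cv2.imwrite("pics/w2.png",manip.get_image("wrist"))
E
```

```text
[ 0.4934745  -0.24492573  0.04529051] -2.2526323833399577 [-0.45392059 -1.41720792 -0.66638541] 2.45
```

View pics/w2.png

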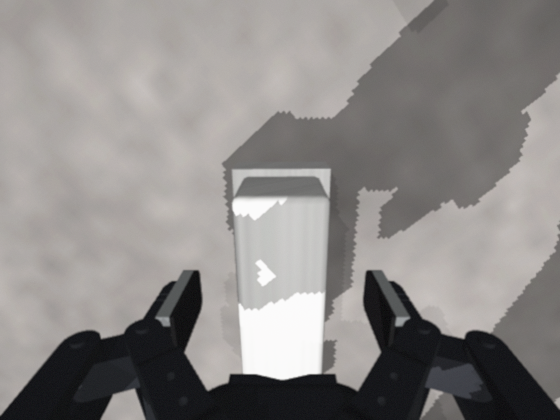

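The jig body is centred between the pads: edges at u = 234 and 329, pads at 200 and 365. I'll close the gripper.

>>> {"method": "send_rows", "body": {"delta_pos": [[0,0,0],[0,0,0],[0,0,0],[0,0,0],[0,0,0]], "angular": [[0,0,0],[0,0,0],[0,0,0],[0,0,0],[0,0,0]], "hand": 30, "squeeze": 70}}

```text
clock: 2.92
position: [0.4934, -0.2443, 0.0452]
ee_rot: [0.0, -0.43, 0.903, -0.001]
contact_force: [-2.0, -0.5, 4.6]
width: 0.0369
```

>>> {"method": "send_rows", "body": {"delta_pos": [[0,0,0],[0,0,0],[0,0,0],[0,0,0],[0,0,0]], "angular": [[0,0,0],[0,0,0],[0,0,0],[0,0,0],[0,0,0]]}}

```text
clock: 3.33
position: [0.4934, -0.2443, 0.0452]
ee_rot: [0.0, -0.43, 0.903, -0.001]
contact_force: [-0.3, -0.2, 6.4]
width: 0.0369
```

```bash
python3 - <<'E'
from h import *
import pickle
p,R,s=pose();print(p,np.arctan2(*R.as_matrix()[1::-1,0]),s["contact_force"],s["width"],s["clock"])
c=manip.calibration("wrist");cv2.imwrite("pics/w3.png",manip.get_image("wrist"));pickle.dump((c,p,R.as_quat()),open("w3.pkl","wb"))
E
```

```text
[ 0.49339123 -0.24428664  0.04516379] -2.2516811814172746 [-0.32217289 -0.16394926  6.38634395] 0.03687196440145072 3.3333
```

View pics/w3.png

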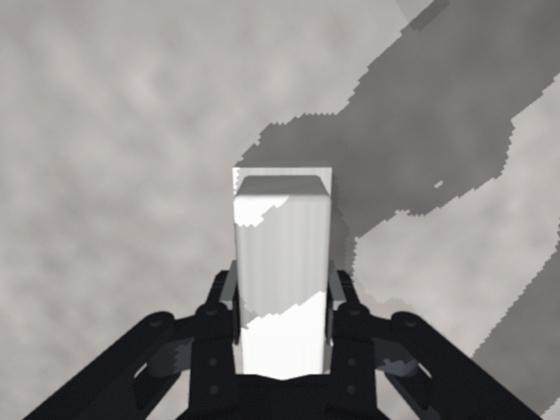

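```bash
python3 - <<'E'
from h import *
import pickle
c,p,q=pickle.load(open("w3.pkl","rb"))
im=cv2.imread("pics/w3.png");cv2.imwrite("pics/w3c.png",cv2.resize(im[150:300,215:350],None,fx=4,fy=4,interpolation=cv2.INTER_CUBIC))
pts=np.array([(-.055,-.024,.02),(-.055,.024,.02),(-.052,-.019,.058),(-.052,.019,.058),(-.052,-.019,.02),(-.052,.019,.02)])
for o in ([.4925,-.244],[.4934,-.2443],[.4945,-.246]):
    print(o,proj(c,Ro.from_euler('z',2.463).apply(pts)+[*o,0]).round(1).tolist())
E
```

```text
[0.4925, -0.244] [[233.3, 170.8], [332.2, 170.7], [231.9, 200.0], [334.0, 199.8], [243.8, 176.9], [321.7, 176.8]]
[0.4934, -0.2443] [[232.5, 169.0], [331.6, 168.9], [230.9, 197.7], [333.3, 197.6], [243.1, 175.1], [321.1, 175.0]]
[0.4945, -0.246] [[233.6, 165.1], [333.2, 164.9], [232.3, 192.7], [335.2, 192.6], [244.2, 171.2], [322.5, 171.1]]
```

View pics/w3c.png

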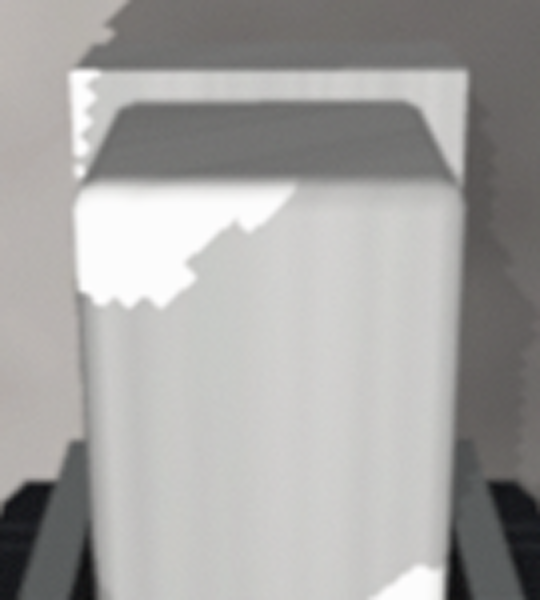

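The grasp holds, with the TCP about 0.6 mm from the jig centre along its +x. I'll lift, then hover short of the pegs so the wrist camera can see both of them.

```bash
python3 - <<'E'
from h import *
p,R,s=pose()
plan([.457,.090,.18],-1.282,15,start=(p+[0,0,.04],R))
E
```

```text
delta/row mm 23.292680719328292 turn units [-1.62824220e-02 -9.70313253e-03 -1.21213858e+01]
[[-0.0395, 0.0398, -0.0159], [-0.042, 0.0371, -0.0159], [-0.0443, 0.0343, -0.0159], [-0.0464, 0.0314, -0.0158], [-0.0483, 0.0284, -0.0158]] [[-0.001, -0.001, -0.808], [-0.001, -0.001, -0.808], [-0.001, -0.001, -0.808], [-0.001, -0.001, -0.808], [-0.001, -0.001, -0.808]]
[[-0.0501, 0.0252, -0.0158], [-0.0516, 0.0219, -0.0158], [-0.0529, 0.0185, -0.0158], [-0.054, 0.0151, -0.0158], [-0.0548, 0.0115, -0.0158]] [[-0.001, -0.001, -0.808], [-0.001, -0.001, -0.808], [-0.001, -0.001, -0.808], [-0.001, -0.001, -0.808], [-0.001, -0.001, -0.808]]
[[-0.0555, 0.008, -0.0158], [-0.0559, 0.0044, -0.0158], [-0.056, 0.0008, -0.0158], [-0.056, -0.0029, -0.0158], [-0.0557, -0.0065, -0.0158]] [[-0.001, -0.001, -0.808], [-0.001, -0.001, -0.808], [-0.001, -0.001, -0.808], [-0.001, -0.001, -0.808], [-0.001, -0.001, -0.808]]
```

>>> {"method": "send_rows", "body": {"delta_pos": [[0,0,-0.02],[0,0,-0.03],[0,0,-0.03],[0,0,-0.02]], "angular": [[0,0,0],[0,0,0],[0,0,0],[0,0,0]]}}

```text
clock: 3.72
position: [0.4923, -0.2435, 0.0843]
ee_rot: [-0.0, -0.43, 0.903, 0.001]
contact_force: [0.5, -0.4, -6.6]
width: 0.0373
```

>>> {"method": "send_rows", "body": {"delta_pos": [[-0.039,0.04,-0.016],[-0.042,0.037,-0.016],[-0.044,0.034,-0.016],[-0.046,0.031,-0.016],[-0.048,0.028,-0.016]], "angular": [[0,0,-0.81],[0,0,-0.81],[0,0,-0.81],[0,0,-0.81],[0,0,-0.81]]}}

```text
clock: 4.13
position: [0.4797, -0.1319, 0.1158]
ee_rot: [-0.001, -0.571, 0.821, 0.001]
contact_force: [-0.2, 0.0, -6.4]
width: 0.037
```

>>> {"method": "send_rows", "body": {"delta_pos": [[-0.05,0.025,-0.016],[-0.052,0.022,-0.016],[-0.053,0.019,-0.016],[-0.054,0.015,-0.016],[-0.055,0.012,-0.016]], "angular": [[0,0,-0.81],[0,0,-0.81],[0,0,-0.81],[0,0,-0.81],[0,0,-0.81]]}}

```text
clock: 4.55
position: [0.4672, -0.0202, 0.1479]
ee_rot: [-0.001, -0.696, 0.718, 0.001]
contact_force: [-0.0, 0.1, -7.3]
width: 0.037
```

>>> {"method": "send_rows", "body": {"delta_pos": [[-0.055,0.008,-0.016],[-0.056,0.004,-0.016],[-0.056,0.001,-0.016],[-0.056,-0.003,-0.016],[-0.056,-0.006,-0.016]], "angular": [[0,0,-0.81],[0,0,-0.81],[0,0,-0.81],[0,0,-0.81],[0,0,-0.81]]}}

```text
clock: 4.97
position: [0.4547, 0.0909, 0.1799]
ee_rot: [0.001, 0.803, -0.596, -0.001]
contact_force: [-0.4, 0.3, -7.4]
width: 0.0369
```

>>> {"method": "send_rows", "body": {"delta_pos": [[0,0,0],[0,0,0],[0,0,0],[0,0,0]], "angular": [[0,0,0],[0,0,0],[0,0,0],[0,0,0]]}}

```text
clock: 5.3
position: [0.4555, 0.0892, 0.1797]
ee_rot: [0.001, 0.802, -0.598, -0.0]
contact_force: [0.1, -0.2, -6.5]
width: 0.0371
```

```bash
python3 - <<'E'
from h import *
import pickle
p,R,s=pose();print(p,np.arctan2(*R.as_matrix()[1::-1,0]),s["contact_force"],s["width"],s["clock"])
c=manip.calibration("wrist");cv2.imwrite("pics/w4.png",manip.get_image("wrist"));pickle.dump((c,p,R.as_quat()),open("w4.pkl","wb"))
E
```

```text
[0.45549332 0.08916581 0.17967478] -1.2808306820949993 [ 0.08442499 -0.19537008 -6.52178057] 0.03710816556199996 5.3
```

View pics/w4.png

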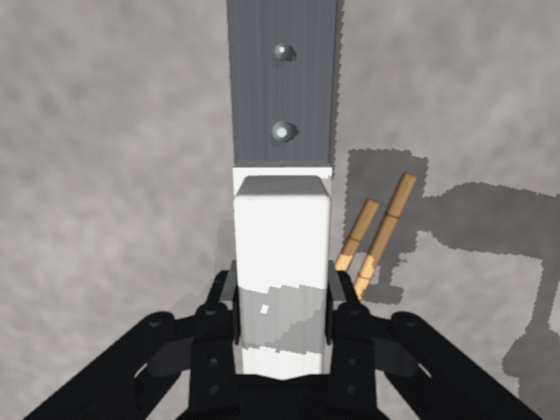

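Both pegs are visible at (283,51) and (282,131), with the foot's near edge at v=167. I'll crop for precise positions.

```bash
python3 - <<'E'
import cv2
im=cv2.imread("pics/w4.png");cv2.imwrite("pics/w4c.png",cv2.resize(im[35:160,215:350],None,fx=4.8,fy=4.8,interpolation=cv2.INTER_CUBIC))
E
```

```text
(no output)
```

View pics/w4c.png

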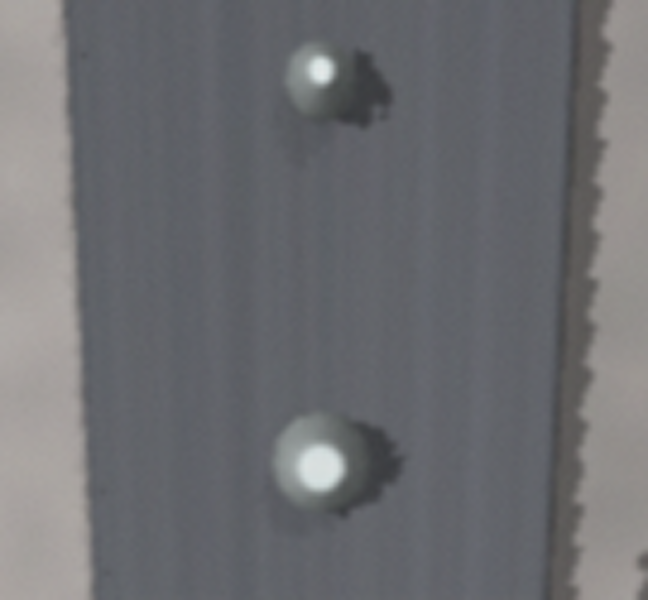

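```bash
python3 - <<'E'
from h import *
import pickle
c,p,q=pickle.load(open("w4.pkl","rb"));R=Ro.from_quat(q)
W=lambda x,y:(215+x/4.8-.4,35+y/4.8-.4)
ct=manip.calibration("top");cs=manip.calibration("scene")
T={}
for n,uv,A,B in [("small",W(321,69),(152.6,211.0),(406.6,219)),("big",W(321,467),(160.6,239.6),(399,199.2))]:
    a=atz(c,uv,.029);t,e=tri([(c,uv),(ct,A),(cs,B)]);t2,e2=tri([(c,uv),(ct,A)]);T[n]=a
    print(n,"z.029:",a.round(4),"tri3",t.round(4),e.round(1),"tri2",t2.round(4))
d=T["big"]-T["small"];print("dist",np.hypot(*d),"yaw",np.arctan2(d[1],d[0]),"mid",(T["big"]+T["small"])/2)
# foot edge now
im=cv2.imread("pics/w4.png").astype(int);print(im[160:172,270:290].mean((1,2)).round(),im[160:172,290:310].mean((1,2)).round())
g=R.inv()
pts=np.array([(-.055,-.024,.02),(-.055,.024,.02)]);ty=np.arctan2(*R.as_matrix()[1::-1,0])
yj=ty-np.pi/2;cen=p-np.array([np.cos(yj),np.sin(yj),0])*.0006;cen[2]-=.0452
print(proj(c,cen+Ro.from_euler('z',yj).apply(pts)))
print("R",R.as_matrix().round(4))
E
```

```text
small z.029: [0.5751 0.1252] tri3 [0.5745 0.125  0.0317] [ 0.   0.3 -0.2 -0.8  0.1  0. ] tri2 [0.5746 0.1251 0.031 ]
big z.029: [0.5139 0.1069] tri3 [0.5139 0.107  0.0332] [-0.1  0.4  0.1 -0.9  0.2  0.2] tri2 [0.5137 0.1071 0.03  ]
dist 0.06391070046919581 yaw -2.8513251280608496 mid [0.54447293 0.11608694]
[106. 110. 111. 110. 109. 106. 118. 181. 240. 245. 243. 243.] [105. 107. 108. 107. 107. 107. 127. 191. 240. 244. 243. 243.]
[[231.85011215 167.39601343]
 [331.2820676  167.5051042 ]]
R [[ 2.859e-01 -9.583e-01 -1.500e-03]
 [-9.583e-01 -2.859e-01 -6.000e-04]
 [ 2.000e-04  1.600e-03 -1.000e+00]]
```

The peg geometry checks out: 63.9 mm apart against 64, height 31 mm against 29, and lateral error below 1 mm. The target TCP is (0.5438,0.1159), with the seated z at 0.0572. I'll move above the pegs.

>>> {"method": "send_rows", "body": {"delta_pos": [[0,-0.04,0],[0,-0.06,0],[0,-0.06,0.02],[-0.001,-0.05,0.04],[0,-0.021,0.06]], "angular": [[0,0,0],[0,0,0],[0,0,0],[0,0,0],[0,0,0]]}}

```text
clock: 5.77
position: [0.5503, 0.1167, 0.1336]
ee_rot: [-0.003, 0.802, -0.598, 0.004]
contact_force: [1.4, -0.6, -6.7]
width: 0.0369
```

>>> {"method": "send_rows", "body": {"delta_pos": [[0,0,0.06],[0,0,0.04],[0,0,0.01],[0,0,0],[0,0,0]], "angular": [[0,0,0],[0,0,0],[0,0,0],[0,0,0],[0,0,0]]}}

```text
clock: 6.18
position: [0.5451, 0.1162, 0.0886]
ee_rot: [-0.0, 0.802, -0.598, 0.0]
contact_force: [0.2, -0.0, -6.5]
width: 0.037
```

```bash
cat > st.py <<'E'
from h import *
import sys
p,R,s=pose();M=R.as_matrix();print(p.round(4),"yaw",np.arctan2(M[1,0],M[0,0]).round(4),"zax",M[:,2].round(4),"F",s["contact_force"].round(1),"M",s["moment"].round(2),"w",round(s["width"],4),s["clock"])
if len(sys.argv)>2:
    t=np.array([float(v) for v in sys.argv[1:4]]);print("tool delta units",(R.inv().apply(t-p)/.4).round(4))
E
python3 st.py .5438 .1159 .085
```

```text
[0.5451 0.1162 0.0886] yaw -1.2809 zax [ 8.e-04 -1.e-04 -1.e+00] F [ 0.2 -0.  -6.5] M [-0.06 -0.06  0.01] w 0.037 6.1833
tool delta units [-0.0003  0.0034  0.0091]
```

>>> {"method": "send_rows", "body": {"delta_pos": [[0,0.0035,0.01],[0,0,0.01],[0,0,0.01],[0,0,0.005],[0,0,0]], "angular": [[0,0,0],[0,0,0],[0,0,0],[0,0,0],[0,0,0]]}}

```text
clock: 6.6
position: [0.5427, 0.1163, 0.074]
ee_rot: [0.0, 0.802, -0.597, -0.0]
contact_force: [0.1, -0.7, -7.2]
width: 0.0373
```

```bash
python3 st.py .5438 .1159 .0572
```

```text
[0.5427 0.1163 0.074 ] yaw -1.28 zax [-7.e-04 -1.e-04 -1.e+00] F [ 0.1 -0.7 -7.2] M [ 0.03 -0.04 -0.02] w 0.0373 6.6
tool delta units [ 0.0017 -0.0025  0.0419]
```

>>> {"method": "send_rows", "body": {"delta_pos": [[0.001,-0.0015,0.007],[0,0,0.007],[0,0,0.005],[0,0,0]], "angular": [[0,0,0],[0,0,0],[0,0,0],[0,0,0]]}}

```text
clock: 6.93
position: [0.5434, 0.116, 0.0661]
ee_rot: [0.0, 0.802, -0.597, -0.0]
contact_force: [0.0, 0.5, -7.4]
width: 0.0371
```

```bash
python3 st.py .5438 .1159 .0572
```

```text
[0.5434 0.116  0.0661] yaw -1.28 zax [-1.1e-03 -2.0e-04 -1.0e+00] F [ 0.   0.5 -7.4] M [ 0.1  -0.05 -0.03] w 0.0371 6.9333
tool delta units [ 0.0006 -0.0008  0.0222]
```

No lateral force, and the pegs are already 8 mm inside the holes. Continuing down.

>>> {"method": "send_rows", "body": {"delta_pos": [[0,0,0.007],[0,0,0.006],[0,0,0.005],[0,0,0]], "angular": [[0,0,0],[0,0,0],[0,0,0],[0,0,0]]}}

```text
clock: 7.27
position: [0.5434, 0.116, 0.0589]
ee_rot: [0.0, 0.802, -0.597, -0.0]
contact_force: [-0.5, -0.2, -7.6]
width: 0.037
```

```bash
python3 st.py .5438 .1159 .0572
```

```text
[0.5434 0.116  0.0589] yaw -1.28 zax [-1.1e-03 -2.0e-04 -1.0e+00] F [-0.5 -0.2 -7.6] M [-0.03  0.01  0.05] w 0.037 7.2667
tool delta units [ 0.0006 -0.0009  0.0043]
```

>>> {"method": "send_rows", "body": {"delta_pos": [[0,0,0.003],[0,0,0.003],[0,0,0]], "angular": [[0,0,0],[0,0,0],[0,0,0]]}}

```text
clock: 7.52
position: [0.544, 0.1161, 0.0572]
ee_rot: [-0.0, 0.802, -0.597, 0.0]
contact_force: [0.4, 0.4, -5.7]
width: 0.0369
```

```bash
python3 st.py .5438 .1159 .0572
```

```text
[0.544  0.1161 0.0572] yaw -1.28 zax [ 5.e-04 -1.e-04 -1.e+00] F [ 0.4  0.4 -5.7] M [ 0.02 -0.06  0.01] w 0.0369 7.5167
tool delta units [0.0002 0.0006 0.0001]
```

>>> {"method": "send_rows", "body": {"delta_pos": [[0,0,0.002],[0,0,0.001],[0,0,0]], "angular": [[0,0,0],[0,0,0],[0,0,0]]}}

```text
clock: 7.77
position: [0.544, 0.116, 0.0572]
ee_rot: [-0.0, 0.802, -0.597, 0.0]
contact_force: [-2.4, -0.9, 5.5]
width: 0.0369
```

```bash
python3 st.py .5438 .1159 .0572;python3 - <<'E'
from h import *
cv2.imwrite("pics/w5.png",manip.get_image("wrist"));s=manip.get_image("scene");cv2.imwrite("pics/s5.png",cv2.resize(s[120:300,310:500],None,fx=3.3,fy=3.3,interpolation=cv2.INTER_CUBIC))
E
```

```text
[0.544  0.116  0.0572] yaw -1.2801 zax [ 0.001 -0.    -1.   ] F [-2.4 -0.9  5.5] M [ 0.1   0.49 -0.03] w 0.0369 7.7667
tool delta units [ 0.0002  0.0006 -0.    ]
```

View pics/s5.png

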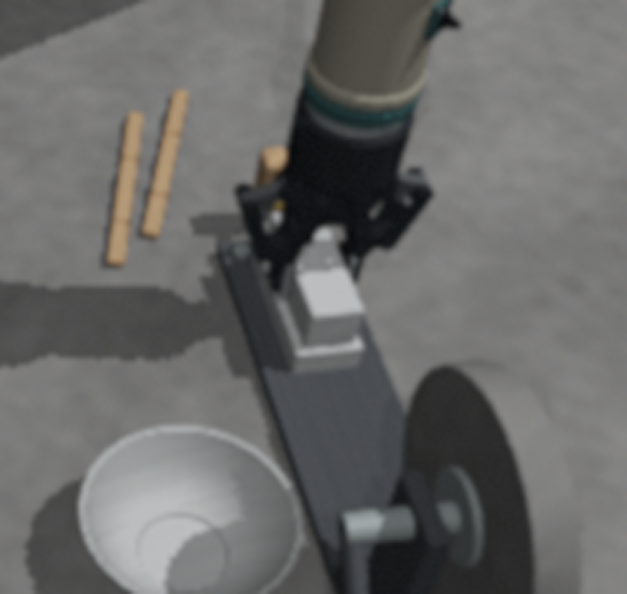

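View pics/w5.png

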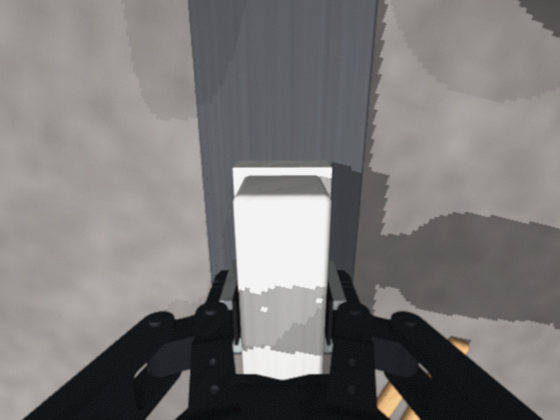

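The jig stands flat on the plate. z stays at 0.0572 while the push rises by 12 N, exactly grasp height plus plate. I'll open the gripper and go up.

>>> {"method": "send_rows", "body": {"delta_pos": [[0,0,0],[0,0,0],[0,0,0],[0,0,0],[0,0,0]], "angular": [[0,0,0],[0,0,0],[0,0,0],[0,0,0],[0,0,0]], "hand": 70}}

```text
clock: 8.28
position: [0.5441, 0.1161, 0.0559]
ee_rot: [-0.0, 0.802, -0.597, 0.0]
contact_force: [0.2, 0.1, 0.5]
width: 0.07
```

>>> {"method": "send_rows", "body": {"delta_pos": [[0,0,-0.02],[0,0,-0.05],[0,0,-0.08],[0,0,-0.08],[0,0,-0.03]], "angular": [[0,0,0],[0,0,0],[0,0,0],[0,0,0],[0,0,0]]}}

```text
clock: 8.7
position: [0.5462, 0.1163, 0.1648]
ee_rot: [-0.003, 0.802, -0.597, 0.003]
contact_force: [1.1, -0.1, 0.1]
width: 0.0697
```

>>> {"method": "send_rows", "body": {"delta_pos": [[0,0.05,0],[0,0.08,0],[0,0.08,0],[0,0.055,0],[0,0,0]], "angular": [[0,0,0],[0,0,0],[0,0,0],[0,0,0],[0,0,0]]}}

```text
clock: 9.12
position: [0.4367, 0.0849, 0.1599]
ee_rot: [0.002, 0.802, -0.597, -0.002]
contact_force: [-0.0, 0.6, 0.3]
width: 0.0703
```

>>> {"method": "send_rows", "body": {"delta_pos": [[0,0,0],[0,0,0],[0,0,0]], "angular": [[0,0,0],[0,0,0],[0,0,0]]}}

```text
clock: 9.37
position: [0.4439, 0.0858, 0.1604]
ee_rot: [-0.001, 0.802, -0.597, 0.001]
contact_force: [0.3, 0.2, 0.3]
width: 0.07
```

```bash
python3 st.py .4424 .0857 .0572;python3 - <<'E'
from h import *
import pickle
c=manip.calibration("wrist")
cv2.imwrite("pics/w6.png",manip.get_image("wrist"));pickle.dump(c,open("w6.pkl","wb"));s=manip.get_image("scene");cv2.imwrite("pics/s6.png",cv2.resize(s[120:300,310:500],None,fx=3.3,fy=3.3,interpolation=cv2.INTER_CUBIC))
E
```

```text
[0.4439 0.0858 0.1604] yaw -1.28 zax [ 2.2e-03  1.0e-04 -1.0e+00] F [0.3 0.2 0.3] M [-0.   -0.02 -0.02] w 0.07 9.3667
tool delta units [-0.0009  0.0043  0.2579]
```

View pics/s6.png

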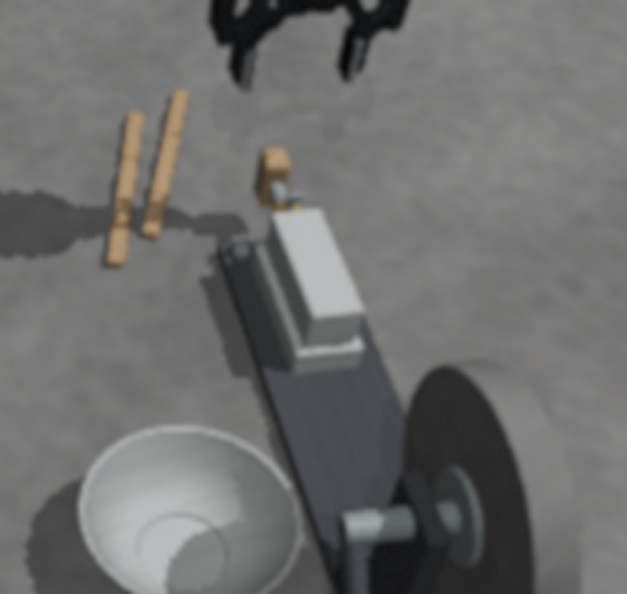

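View pics/w6.png

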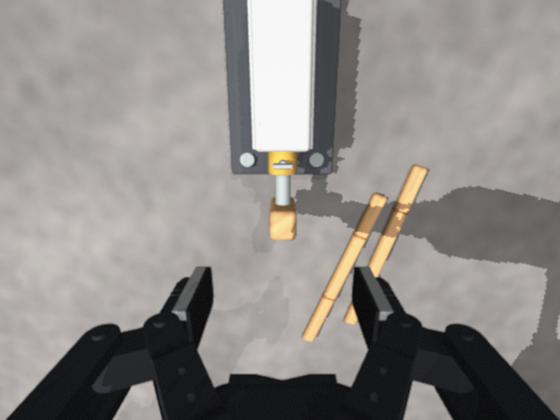

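```bash
python3 - <<'E'
from h import *
import pickle
c=pickle.load(open("w6.pkl","rb"));yj=-2.851
o=np.array([.5446,.1163,.012]);Rz=Ro.from_euler('z',yj)
P={"ktop -x-y":[.094,-.01,.062],"ktop -x+y":[.094,.01,.062],"ktop +x+y":[.118,.01,.062],"kbot +x+y":[.118,.01,.018],"mouth":[.07,0,.051],"body +x+y":[.052,.019,.058],"body+x-y":[.052,-.019,.058]}
for k,v in P.items(): print(k,proj(c,o+Rz.apply(v)).round(1))
im=cv2.imread("pics/w6.png");cv2.imwrite("pics/w6c.png",cv2.resize(im[135:255,225:345],None,fx=5,fy=5,interpolation=cv2.INTER_CUBIC))
E
```

```text
ktop -x-y [[267.3 212. ]]
ktop -x+y [[295.2 212. ]]
ktop +x+y [[294.7 242.5]]
kbot +x+y [[292.8 221.1]]
mouth [[281.3 175.7]]
body +x+y [[309.  152.3]]
body+x-y [[253.5 152.2]]
```

View pics/w6c.png

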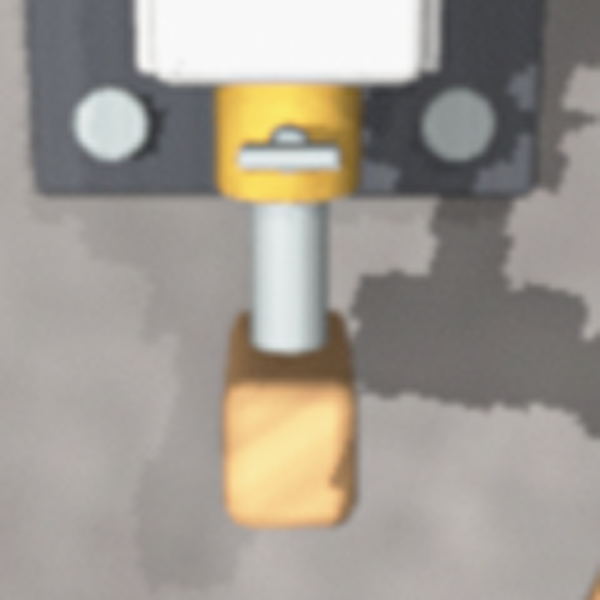

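The knob's top face is at (270..296, 212..239), as predicted from the seated pose to within 1 mm, which again confirms that the jig is fully home. Going down onto the knob.

>>> {"method": "send_rows", "body": {"delta_pos": [[0,0.002,0.05],[0,0.001,0.08],[0,0,0.08],[0,0,0.04],[0,0,0.02]], "angular": [[0,0,0],[0,0,0],[0,0,0],[0,0,0],[0,0,0]], "hand": 55}}

```text
clock: 9.88
position: [0.44, 0.0854, 0.0494]
ee_rot: [0.002, 0.802, -0.597, -0.002]
contact_force: [-0.2, -0.0, 0.2]
width: 0.055
```

>>> {"method": "send_rows", "body": {"delta_pos": [[0,0,0],[0,0,0],[0,0,0]], "angular": [[0,0,0],[0,0,0],[0,0,0]]}}

```text
clock: 10.13
position: [0.4425, 0.0854, 0.0528]
ee_rot: [-0.001, 0.802, -0.597, 0.001]
contact_force: [-0.6, 0.4, -0.3]
width: 0.055
```

```bash
python3 st.py .4430 .0857 .052;python3 - <<'E'
from h import *
import pickle
c=manip.calibration("wrist")
im=manip.get_image("wrist");cv2.imwrite("pics/w7.png",im);pickle.dump(c,open("w7.pkl","wb"))
o=np.array([.5446,.1163,.012]);Rz=Ro.from_euler('z',-2.851)
for v in ([.094,-.01,.062],[.094,.01,.062],[.07,0,.051]): print(proj(c,o+Rz.apply(v)).round(1))
E
```

```text
[0.4425 0.0854 0.0528] yaw -1.2799 zax [ 0.0025  0.     -1.    ] F [-0.6  0.4 -0.3] M [-0.02 -0.01  0.08] w 0.055 10.1333
tool delta units [-0.0003 -0.0013  0.0021]
[[254.6 300.8]]
[[306.2 300.9]]
[[280.5 232.6]]
```

View pics/w7.png

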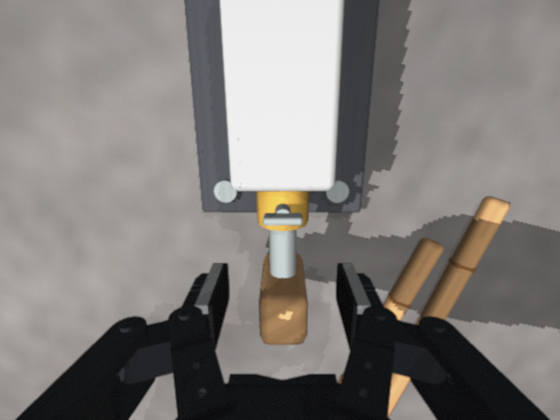

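The knob sits between the pads: u = 260..306, pads at 228 and 338. Closing.

>>> {"method": "send_rows", "body": {"delta_pos": [[0,0,0],[0,0,0],[0,0,0],[0,0,0],[0,0,0]], "angular": [[0,0,0],[0,0,0],[0,0,0],[0,0,0],[0,0,0]], "hand": 10, "squeeze": 60}}

```text
clock: 10.6
position: [0.4415, 0.0853, 0.0526]
ee_rot: [-0.0, 0.802, -0.597, 0.001]
contact_force: [-1.5, -0.4, 6.1]
width: 0.0191
```

>>> {"method": "send_rows", "body": {"delta_pos": [[0,0,0],[0,0,0],[0,0,0]], "angular": [[0,0,0],[0,0,0],[0,0,0]]}}

```text
clock: 10.85
position: [0.4415, 0.0853, 0.0526]
ee_rot: [-0.0, 0.802, -0.597, 0.001]
contact_force: [-1.7, -1.0, 6.6]
width: 0.0193
```

```bash
python3 st.py .4430 .0857 .052;python3 - <<'E'
from h import *
import pickle
c=manip.calibration("wrist");p,R,s=pose()
im=manip.get_image("wrist");cv2.imwrite("pics/w8.png",im[120:360,170:400].repeat(2,0).repeat(2,1));pickle.dump((c,p,R.as_quat()),open("w8.pkl","wb"))
E
```

```text
[0.4415 0.0853 0.0526] yaw -1.2799 zax [ 1.4e-03 -1.0e-04 -1.0e+00] F [-1.7 -1.   6.6] M [ 0.    0.04 -0.04] w 0.0193 10.85
tool delta units [ 0.0001 -0.0038  0.0016]
```

View pics/w8.png

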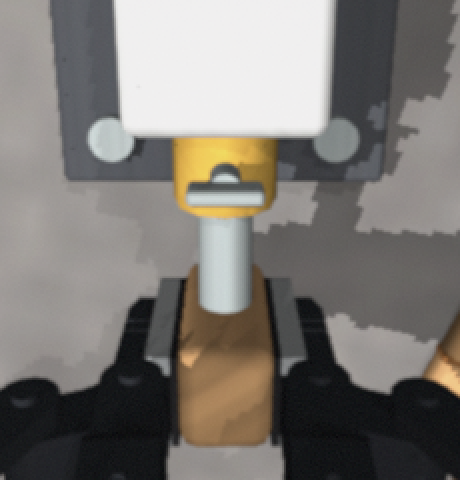

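The pads' forward swing left a 6.6 N downward push on the knob, and that would help the jig tip while I pull. I'll relieve it first.

>>> {"method": "send_rows", "body": {"delta_pos": [[0,0,-0.001],[0,0,-0.0006],[0,0,0]], "angular": [[0,0,0],[0,0,0],[0,0,0]]}}

```text
clock: 11.15
position: [0.4415, 0.0853, 0.0527]
ee_rot: [-0.0, 0.802, -0.597, 0.0]
contact_force: [0.6, -0.2, 2.6]
width: 0.0194
```

```bash
python3 st.py .4415 .0853 .0526
```

```text
[0.4415 0.0853 0.0527] yaw -1.28 zax [ 1.e-03 -1.e-04 -1.e+00] F [ 0.6 -0.2  2.6] M [-0.04 -0.13  0.01] w 0.0194 11.15
tool delta units [0.     0.0001 0.0002]
```

>>> {"method": "send_rows", "body": {"delta_pos": [[0,0.01,-0.001],[0,0.02,0],[0,0.025,0],[0,0.025,0],[0,0.02,0]], "angular": [[0,0,0],[0,0,0],[0,0,0],[0,0,0],[0,0,0]]}}

```text
clock: 11.57
position: [0.4021, 0.0736, 0.0529]
ee_rot: [-0.0, 0.802, -0.597, 0.0]
contact_force: [5.7, 1.8, -4.3]
width: 0.0194
```

>>> {"method": "send_rows", "body": {"delta_pos": [[0,0,0],[0,0,0],[0,0,0]], "angular": [[0,0,0],[0,0,0],[0,0,0]]}}

```text
clock: 11.82
position: [0.4031, 0.0739, 0.0531]
ee_rot: [-0.0, 0.802, -0.597, 0.0]
contact_force: [4.8, 1.7, -4.8]
width: 0.0195
```

```bash
python3 st.py .3984 .0724 .0527;python3 - <<'E'
from h import *
import pickle
c=manip.calibration("wrist");p,R,s=pose()
im=manip.get_image("wrist");cv2.imwrite("pics/w9.png",im);pickle.dump((c,p,R.as_quat()),open("w9.pkl","wb"))
cv2.imwrite("pics/w9c.png",cv2.resize(im[60:330,180:380],None,fx=2.2,fy=2.2,interpolation=cv2.INTER_CUBIC))
E
```

```text
[0.4031 0.0739 0.0531] yaw -1.2804 zax [ 8.e-04  3.e-04 -1.e+00] F [ 4.8  1.7 -4.8] M [ 0.21 -0.52 -0.02] w 0.0195 11.8167
tool delta units [0.0003 0.0123 0.0009]
```

View pics/w9c.png

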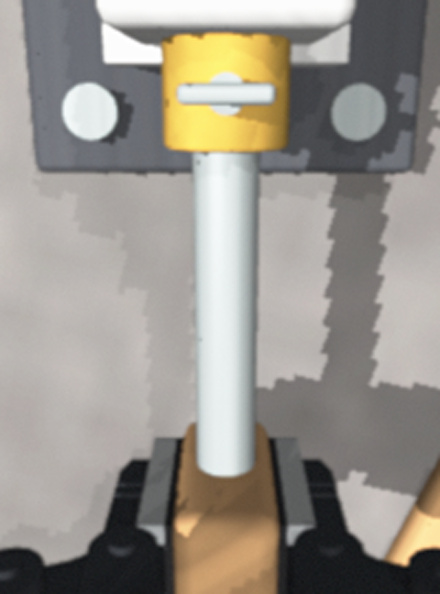

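The rod is out about 40 mm with 5.1 N along it and no ring visible yet, as expected. The tool is lifting the knob with 4.8 N, so I'll ease down until the vertical force is near zero.

>>> {"method": "send_rows", "body": {"delta_pos": [[0,0,0.0008],[0,0,0.0008],[0,0,0]], "angular": [[0,0,0],[0,0,0],[0,0,0]]}}

```text
clock: 12.12
position: [0.4039, 0.074, 0.0526]
ee_rot: [-0.001, 0.802, -0.597, 0.001]
contact_force: [4.9, 2.6, 0.4]
width: 0.0195
```

```bash
python3 st.py .3984 .0724 .0527
```

```text
[0.4039 0.074  0.0526] yaw -1.2799 zax [ 1.9e-03  2.0e-04 -1.0e+00] F [4.9 2.6 0.4] M [ 0.26 -0.66 -0.  ] w 0.0195 12.1167
tool delta units [-0.      0.0143 -0.0002]
```

>>> {"method": "send_rows", "body": {"delta_pos": [[0,0.007,0],[0,0.007,0],[0,0,0],[0,0,0]], "angular": [[0,0,0],[0,0,0],[0,0,0],[0,0,0]]}}

```text
clock: 12.45
position: [0.3982, 0.0723, 0.0526]
ee_rot: [-0.0, 0.802, -0.597, 0.001]
contact_force: [4.2, 1.2, 1.8]
width: 0.0195
```

```bash
python3 st.py .3984 .0724 .0527;python3 - <<'E'
from h import *
import pickle
c=manip.calibration("wrist");p,R,s=pose()
im=manip.get_image("wrist");cv2.imwrite("pics/w10.png",im);pickle.dump((c,p,R.as_quat()),open("w10.pkl","wb"))
cv2.imwrite("pics/w10c.png",cv2.resize(im[60:160,230:330],None,fx=6,fy=6,interpolation=cv2.INTER_CUBIC))
E
```

```text
[0.3982 0.0723 0.0526] yaw -1.2798 zax [ 1.7e-03 -1.0e-04 -1.0e+00] F [4.2 1.2 1.8] M [ 0.27 -0.67  0.01] w 0.0195 12.45
tool delta units [-0.0002 -0.0006 -0.0002]
```

View pics/w10c.png

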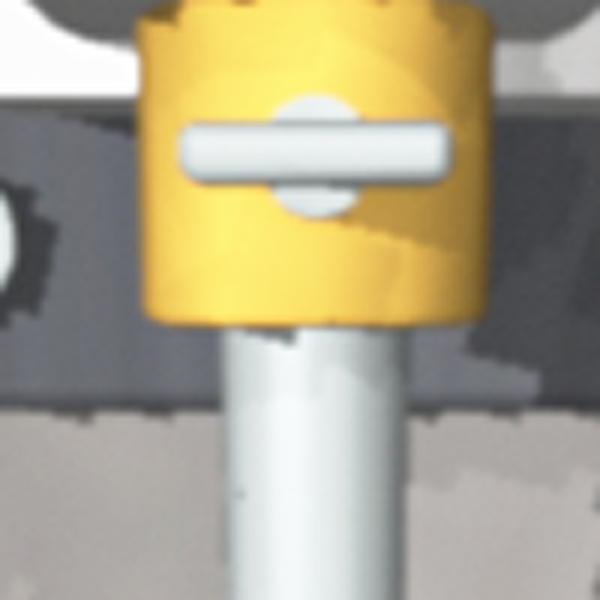

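View pics/w10.png

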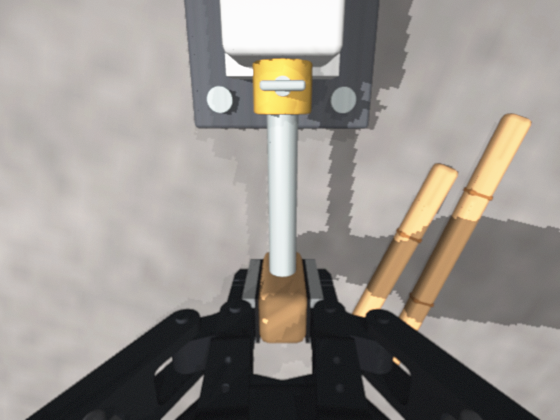

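```bash
python3 - <<'E'
from h import *
import pickle
d=np.array([np.cos(-2.851),np.sin(-2.851)])
for n,um,uk in [("w8",(282,228.),(282,276.2)),("w9",(282,128.2),(282,275.5)),("w10",(283,113.8),(283,276.))]:
    c,p,q=pickle.load(open(n+".pkl","rb"))
    m=atz(c,um,.063);k=atz(c,uk,.058);m2=atz(c,um,.058)
    print(n,"mouth along from jig ctr",(m-[.5446,.1163])@d,"knob face",(k-[.5446,.1163])@d,"draw",(k-m)@d-.024,"TCP along",(p[:2]-[.5446,.1163])@d)
E
python3 - <<'E'
import cv2,numpy as np
for n in ("w8","w9","w10"):
    im=cv2.imread(f"pics/{n}.png")
    x0=slice(278,288)
    if n=="w8": continue
    print(n,[(v,im[v,x0].mean(0).round().tolist()) for v in list(range(108,134,1))+list(range(270,282))][::1])
E
```

```text
w8 mouth along from jig ctr 0.06889679850134223 knob face 0.09357285702341357 draw 0.0006760585220713378 TCP along 0.10761337475414995
w9 mouth along from jig ctr 0.07103421216886932 knob face 0.1335947136022005 draw 0.03856050143333117 TCP along 0.14773357670083073
w10 mouth along from jig ctr 0.07132205157867111 knob face 0.138751193313555 draw 0.0434291417348839 TCP along 0.15288579472212488
w9 [(108, [208.0, 208.0, 199.0]), (109, [230.0, 230.0, 223.0]), (110, [227.0, 229.0, 225.0]), (111, [204.0, 222.0, 228.0]), (112, [145.0, 212.0, 236.0]), (113, [108.0, 220.0, 248.0]), (114, [104.0, 225.0, 251.0]), (115, [105.0, 226.0, 251.0]), (116, [105.0, 226.0, 251.0]), (117, [105.0, 226.0, 251.0]), (118, [105.0, 225.0, 250.0]), (119, [105.0, 225.0, 250.0]), (120, [104.0, 224.0, 250.0]), (121, [104.0, 224.0, 250.0]), (122, [103.0, 223.0, 250.0]), (123, [103.0, 222.0, 250.0]), (124, [102.0, 222.0, 249.0]), (125, [102.0, 222.0, 249.0]), (126, [100.0, 220.0, 249.0]), (127, [96.0, 212.0, 245.0]), (128, [113.0, 190.0, 227.0]), (129, [174.0, 193.0, 200.0]), (130, [226.0, 225.0, 218.0]), (131, [23
[... 865 characters left out ...]
.0, 236.0, 230.0]), (123, [236.0, 236.0, 231.0]), (124, [236.0, 236.0, 231.0]), (125, [236.0, 237.0, 231.0]), (126, [238.0, 238.0, 233.0]), (127, [239.0, 239.0, 234.0]), (128, [239.0, 240.0, 235.0]), (129, [239.0, 239.0, 234.0]), (130, [239.0, 239.0, 234.0]), (131, [239.0, 239.0, 234.0]), (132, [239.0, 239.0, 234.0]), (133, [239.0, 239.0, 234.0]), (270, [234.0, 235.0, 229.0]), (271, [234.0, 235.0, 228.0]), (272, [235.0, 235.0, 229.0]), (273, [235.0, 235.0, 229.0]), (274, [234.0, 235.0, 228.0]), (275, [222.0, 224.0, 219.0]), (276, [156.0, 166.0, 172.0]), (277, [84.0, 106.0, 127.0]), (278, [62.0, 90.0, 117.0]), (279, [63.0, 91.0, 118.0]), (280, [64.0, 92.0, 118.0]), (281, [65.0, 92.0, 119.0])]
```

The TCP moved 45.2 mm, but the jig slid about 2 mm in the peg clearance when pulled. The image gives about 43.4 mm of draw, and the ring isn't at the mouth yet (mouth at v=114). Advancing in small steps.

>>> {"method": "send_rows", "body": {"delta_pos": [[0,0.003,0],[0,0,0],[0,0,0]], "angular": [[0,0,0],[0,0,0],[0,0,0]]}}

```text
clock: 12.75
position: [0.397, 0.0719, 0.0525]
ee_rot: [-0.0, 0.802, -0.597, 0.001]
contact_force: [4.6, 1.7, 2.1]
width: 0.0196
```

```bash
cat > ring.py <<'E'
from h import *
import pickle,sys
n=sys.argv[1]
c=manip.calibration("wrist");p,R,s=pose()
im=manip.get_image("wrist");cv2.imwrite(f"pics/{n}.png",im);pickle.dump((c,p,R.as_quat()),open(n+".pkl","wb"))
cv2.imwrite(f"pics/{n}c.png",cv2.resize(im[75:145,240:325],None,fx=7,fy=7,interpolation=cv2.INTER_CUBIC))
d=np.array([np.cos(-2.851),np.sin(-2.851)]);o=[.5446,.1163]
print("TCP along",(p[:2]-o)@d,"F along",s["contact_force"][:2]@d)
col=im[:,279:287].mean(1);sat=col[:,2]-col[:,0]
v=[i for i in range(90,140) if sat[i]>60][-1];f=v+(sat[v]-60)/(sat[v]-sat[v+1])
b=col.sum(1);w=[i for i in range(265,290) if b[i]>480][-1];g=w+(b[w]-480)/(b[w]-b[w+1])
m=atz(c,(283,f),.063);k=atz(c,(283,g),.058);print("mouth v",f,"knob v",g,"draw",(k-m)@d-.024,"mouth along",(m-o)@d)
E
python3 st.py; python3 ring.py w11
```

```text
[0.397  0.0719 0.0525] yaw -1.2799 zax [ 1.4e-03 -1.0e-04 -1.0e+00] F [4.6 1.7 2.1] M [ 0.23 -0.79  0.01] w 0.0196 12.75
TCP along 0.15413899117830845 F along -4.937568371441616
mouth v 110.62770562770562 knob v 276.2444589308996 draw 0.04455540781088283 mouth along 0.07150851935690031
```

View pics/w11c.png

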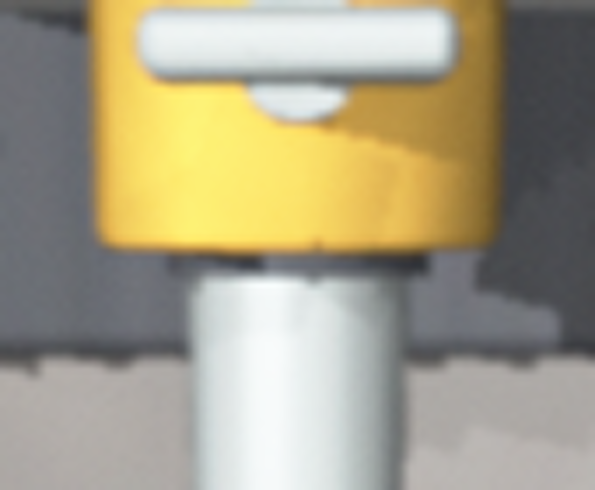

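The dark ring is just emerging: about 3.5 px (1.2 mm) of its 3 mm shows below the mouth at v=110.6, and the draw measures 44.6 mm. About 0.4 mm more is needed.

>>> {"method": "send_rows", "body": {"delta_pos": [[0,0.001,-0.0005],[0,0,0],[0,0,0],[0,0,0]], "angular": [[0,0,0],[0,0,0],[0,0,0],[0,0,0]]}}

```text
clock: 13.13
position: [0.3964, 0.0717, 0.0526]
ee_rot: [-0.0, 0.802, -0.597, 0.0]
contact_force: [5.8, 1.0, 1.0]
width: 0.0195
```

```bash
python3 st.py; python3 ring.py w12; python3 - <<'E'
from h import *
s=manip.get_image("scene");cv2.imwrite("pics/s12.png",cv2.resize(s[100:300,310:500],None,fx=3,fy=3,interpolation=cv2.INTER_CUBIC))
E
```

```text
[0.3964 0.0717 0.0526] yaw -1.2799 zax [ 9.e-04 -2.e-04 -1.e+00] F [5.8 1.  1. ] M [ 0.15 -0.84  0.04] w 0.0195 13.1333
TCP along 0.15474935957494243 F along -5.828174140727065
mouth v 108.75513196480938 knob v 276.2039603960396 draw 0.04518550522073971 mouth along 0.07148900857332824
```

View pics/w12c.png

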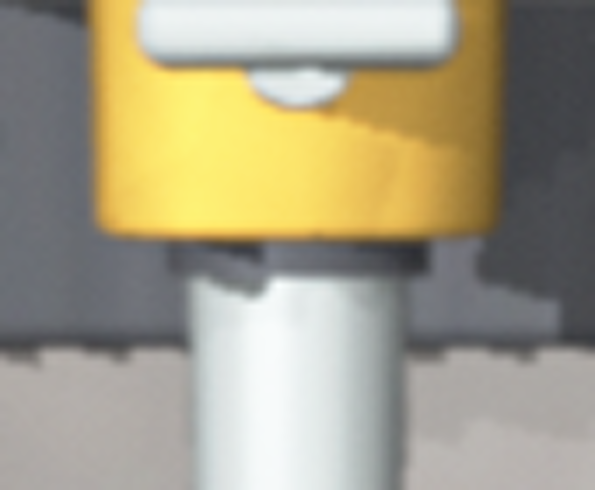

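View pics/s12.png

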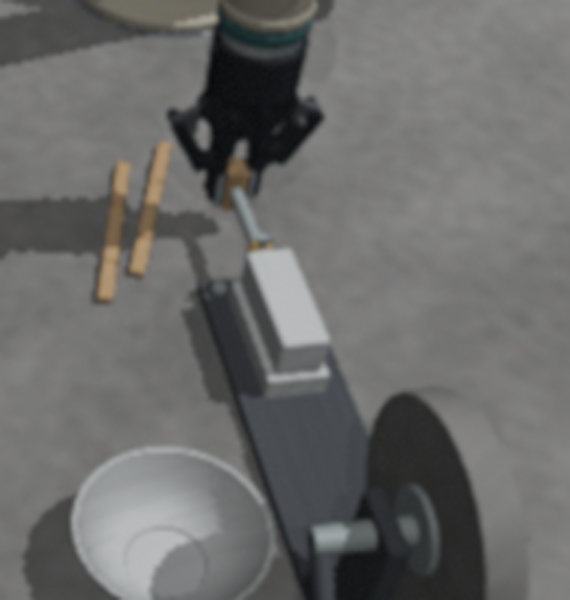

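Ring centred at the mouth: about 5 px (1.8 mm) of its 3 mm shows, with the draw at 45.2 mm. I'll ease the last bit of downward push, hold, and check steadiness and seating.

>>> {"method": "send_rows", "body": {"delta_pos": [[0,0,-0.0004],[0,0,0],[0,0,0],[0,0,0],[0,0,0]], "angular": [[0,0,0],[0,0,0],[0,0,0],[0,0,0],[0,0,0]]}}

```text
clock: 13.65
position: [0.3964, 0.0717, 0.0527]
ee_rot: [-0.0, 0.802, -0.597, 0.0]
contact_force: [5.5, 0.9, 0.6]
width: 0.0194
```

>>> {"method": "send_rows", "body": {"delta_pos": [[0,0,0],[0,0,0],[0,0,0],[0,0,0],[0,0,0]], "angular": [[0,0,0],[0,0,0],[0,0,0],[0,0,0],[0,0,0]]}}

```text
clock: 14.07
position: [0.3963, 0.0717, 0.0527]
ee_rot: [-0.0, 0.802, -0.597, 0.0]
contact_force: [4.6, 0.3, 0.4]
width: 0.0194
```

```bash
python3 st.py; python3 ring.py w13; python3 - <<'E'
from h import *
s=manip.get_image("scene");b=cv2.resize(s[120:300,310:500],None,fx=3.3,fy=3.3,interpolation=cv2.INTER_CUBIC);cv2.imwrite("pics/s13.png",b)
a=cv2.imread("pics/s6.png")
cv2.imwrite("pics/s6_13.png",cv2.resize(np.hstack([a[180:400,190:420],b[180:400,190:420]]),None,fx=1.7,fy=1.7))
for n,(y,x,h,w) in {"far end":(305,280,75,95),"near end":(200,250,70,90)}.items():
    t=a[y:y+h,x:x+w];r=cv2.matchTemplate(b[y-15:y+h+15,x-15:x+w+15],t,cv2.TM_CCOEFF_NORMED);_,m,_,l=cv2.minMaxLoc(r);print(n,"shift px raw",(np.array(l)-15)/3.3,m)
E
```

```text
[0.3963 0.0717 0.0527] yaw -1.2799 zax [ 7.e-04 -2.e-04 -1.e+00] F [4.6 0.3 0.4] M [ 0.2  -0.83  0.02] w 0.0194 14.0667
TCP along 0.15481875171075624 F along -4.4781276542947515
mouth v 108.4969512195122 knob v 276.1631685849695 draw 0.04529148593205198 mouth along 0.0714573365096989
far end shift px raw [-0.3030303  -0.60606061] 0.9957365989685059
near end shift px raw [ 0.        -0.3030303] 0.991870641708374
```

View pics/s6_13.png

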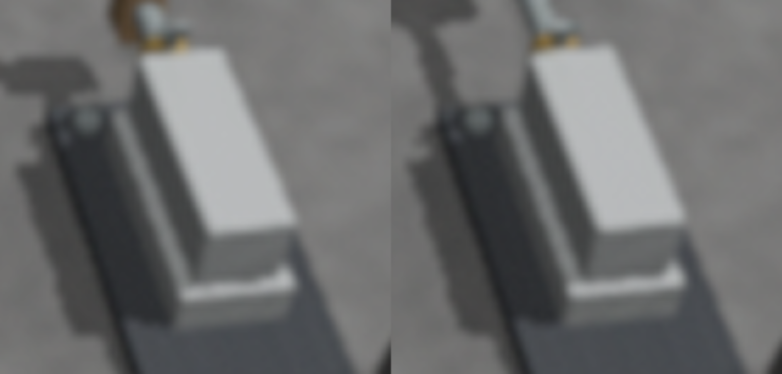

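View pics/w13c.png

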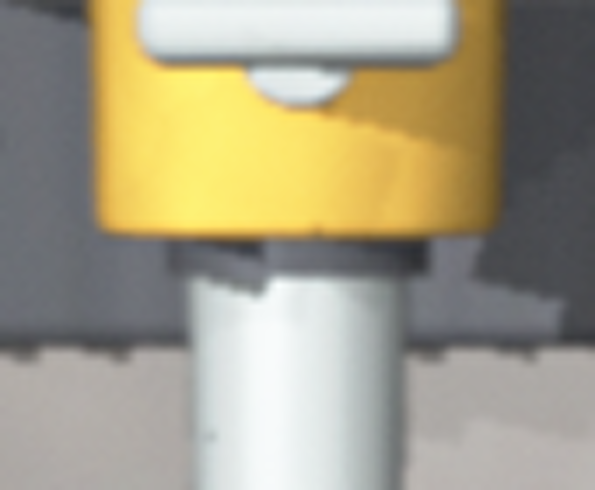

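```bash
python3 - <<'E'
import cv2,numpy as np
from h import *
a=cv2.imread("pics/s6.png",0).astype(np.float32);b=cv2.imread("pics/s13.png",0).astype(np.float32)
for n,(y,x,h,w) in {"far end":(300,275,80,95),"near top":(203,262,40,75),"plate edge bolt":(230,215,40,45),"bowl":(430,90,120,150)}.items():
    M=np.eye(2,3,dtype=np.float32)
    cc,M=cv2.findTransformECC(a[y:y+h,x:x+w],b[y:y+h,x:x+w],M,cv2.MOTION_TRANSLATION,(3,200,1e-6));print(n,M[:,2]/3.3,cc)
c=manip.calibration("scene")
for p in ([.594,.13,.07],[.495,.10,.07]):
    p=np.array(p);b0=proj(c,p)
    for n,d in (("slide1mm",[-.000958,-.000286,0]),("up1mm",[0,0,.001])): print(n,(proj(c,p+d)-b0).round(2))
E
```

```text
far end [-0.28007218 -0.53050584] 0.9974288919675548
near top [-0.09096105 -0.44455224] 0.9879921403665033
plate edge bolt [-0.06994442 -0.25989297] 0.9396475209755495
bowl [-0.00741196  0.00343564] 0.9998475768807624
slide1mm [[-0.13 -0.32]]
up1mm [[ 0.08 -0.29]]
slide1mm [[-0.12 -0.28]]
up1mm [[ 0.07 -0.29]]
```

The jig shift matches a purely horizontal slide of about 1.7 mm within the peg clearance. Neither end has lifted, and the bowl hasn't moved. The hold is steady, so I'm handing it in.

```bash
python3 -c "
from rig import manip
print(manip.sign_off())"
```

```text
the job is handed in; nothing more can be done
None
```

I set the bare aluminium jig fully home on the two pegs with its rod pointing away from the wheel, and let go. I then gripped the wooden knob, drew the rod out until the ring mark stood at the collar mouth, and handed the job in at about 14 s while still holding it there.

**Seating:** The tool height stopped at 57.2 mm, exactly the expected seated height, and stayed there while the push rose by 12 N. After the pull, the scene camera showed the jig only slid about 1.7 mm horizontally within the peg clearance, with no sign that either end had lifted.

**Rod:** The draw measured 45.3 mm in the image, with about 1.8 mm of the 3 mm ring showing at the mouth. The pull was 4.5–5.8 N and the vertical force about 0.4 N, and the position was steady to about 0.1 mm over the last second.

**Disagreements:**
- Tool travel alone read about 47 mm of draw because of that slide, so I used the image instead.
- Early single-view estimates put the jig's height 3–7 mm too low. I took the height from it standing on the ledge, and the seating contact bore that out.
- While pulling, I briefly lifted the knob with nearly 5 N, then corrected it.

**Other items:** The bowl showed no movement between the pictures. I did not measure the two sticks, though they look unmoved in the last views. I did not recheck the plumb bob, but the arm worked well away from it.

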